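# Let one tin out of the gravity dispenser

## Task

Let one blue-labelled milk tin out of its dispenser: with your fingertips press the red pad at the back of its rocking lever right down, so that the gate at the other end lifts and the front tin rolls into the tray, then let the lever come all the way back up so that the gate drops and holds the next tin. Let out just the one tin. Do not touch the tins by hand or pick anything up, and leave the yellow dispenser and everything else on the counter as it is.

Things in the scene. Friction and masses are not known exactly. Their poses are not given: they have to be found in the camera images.
- blue_rack: white sheet-metal gravity dispenser with the blue tins, fixed, 256 x 88 mm. Origin: centre of its foot on the counter; z up, x from the low front tray (robot's side) to the high back. Lane 79 mm wide, slope 0.21 rad, tray lip 34 mm. Lever axle runs along its y at x -41, z 121 mm, in cheeks up to 134 mm high. The two racks look alike, bar the tins, and may swap sides.
- blue_pad (a point): middle of the top of the blue lever's red press pad (ribbed, 50 mm along the rack's x, 76 mm across, 4 mm thick), the highest part, open above. It turns with the lever. In the rack's frame: x 21, z 171 mm at rest; x 32, z 153 half way; x 38, z 132 fully down. It slopes up to the back by 0.27 rad at rest, is level half way, slopes down by 0.27 rad when fully down.
- blue_lever (a joint): blue dispenser's rocking lever, rad: 0 at rest (pad up, gate shut), 0.54 at its stop (pad fully down, gate up). A spring returns it; the pad takes about 3 N to start, 6 N near the stop. The front tin rolls free at about 0.45, while a stop behind the axle dips in and holds the next tin; when the lever comes up again that one rolls on to the gate.
- blue_gate (a point): middle of the lower edge of the blue lever's red gate flap (70 mm wide), on the lever's front end, before the first tin. In the rack's frame at rest: x -59, z 78 mm; it rises 15 mm and swings 19 mm forward when the lever is pressed.
- blue_tin1: first of three closed milk tins with blue labels, at the gate, next to come out: 54 mm diameter, 74 mm long, about 200 g, lying across the lane. Origin: its centre; y along its length. Starts at x -30, z 69 mm of its rack's frame. At rest in the tray, against the lip, a tin lies at x -97, z 55 mm.
- blue_tin2: second of three closed milk tins with blue labels, behind the first: 54 mm diameter, 74 mm long, about 200 g, lying across the lane. Origin: its centre; y along its length. Starts at x 23, z 80 mm of its rack's frame.
- blue_tin3: third of three closed milk tins with blue labels, last in the lane: 54 mm diameter, 74 mm long, about 200 g, lying across the lane. Origin: its centre; y along its length. Starts at x 76, z 92 mm of its rack's frame.
- yellow_rack: white sheet-metal gravity dispenser with the yellow tins, fixed, 256 x 88 mm. Origin: centre of its foot on the counter; z up, x from the low front tray (robot's side) to the high back. Lane 79 mm wide, slope 0.21 rad, tray lip 34 mm. Lever axle runs along its y at x -41, z 121 mm, in cheeks up to 134 mm high. The two racks look alike, bar the tins, and may swap sides.
- yellow_pad (a point): middle of the top of the yellow lever's red press pad (ribbed, 50 mm along the rack's x, 76 mm across, 4 mm thick), the highest part, open above. It turns with the lever. In the rack's frame: x 21, z 171 mm at rest; x 32, z 153 half way; x 38, z 132 fully down. It slopes up to the back by 0.27 rad at rest, is level half way, slopes down by 0.27 rad when fully down.
- yellow_lever (a joint): yellow dispenser's rocking lever, rad: 0 at rest (pad up, gate shut), 0.54 at its stop (pad fully down, gate up). A spring returns it; the pad takes about 3 N to start, 6 N near the stop. The front tin rolls free at about 0.45, while a stop behind the axle dips in and holds the next tin; when the lever comes up again that one rolls on to the gate.
- yellow_gate (a point): middle of the lower edge of the yellow lever's red gate flap (70 mm wide), on the lever's front end, before the first tin. In the rack's frame at rest: x -59, z 78 mm; it rises 15 mm and swings 19 mm forward when the lever is pressed.
- yellow_tin1: first of three closed milk tins with yellow labels, at the gate, next to come out: 54 mm diameter, 74 mm long, about 200 g, lying across the lane. Origin: its centre; y along its length. Starts at x -30, z 69 mm of its rack's frame. At rest in the tray, against the lip, a tin lies at x -97, z 55 mm.
- yellow_tin2: second of three closed milk tins with yellow labels, behind the first: 54 mm diameter, 74 mm long, about 200 g, lying across the lane. Origin: its centre; y along its length. Starts at x 23, z 80 mm of its rack's frame.
- yellow_tin3: third of three closed milk tins with yellow labels, last in the lane: 54 mm diameter, 74 mm long, about 200 g, lying across the lane. Origin: its centre; y along its length. Starts at x 76, z 92 mm of its rack's frame.
- bowl: small white ceramic bowl turned upside down on the counter, 113 mm across, 53 mm high. Origin: centre of its underside, z up. To be left alone.
- soap: stainless steel soap dispenser with a press-button pump, 68 mm diameter, 179 mm high to the top of the button, spout reaching 50 mm out to its -x side. Origin: centre of its underside, z up. To be left alone.
- filter: upright steel mesh filter basket, 56 mm across at the foot, 80 mm across at the rim, 89 mm high. Origin: centre of its underside, z up. To be left alone.
- scraper: flat orange plastic scraper lying on the counter between the dispensers, about 135 mm long (handle 24 mm wide and 15 mm thick to its -x side, blade 66 mm wide at +x). Origin: on the counter under the middle, z up. To be left alone.
Not all that is in view belongs to the job. Leave any green or pink look-alike of the blue_tin1 alone.

How it is judged:
By the outcome, as a careful person would: the job done as asked, in the order asked, and still so for the second after the job is handed in, with the robot touching nothing.
It also fails if it takes over 32 s, if anything falls off the work surface, if the arm or the gripper's body presses on something with over 40 N, if the wrist force passes 120 N, or if a joint passes its speed limit or range.

## Robot

A 6-joint arm with a two-finger parallel gripper is mounted at the origin on the work surface. World frame = base frame: x ahead of the robot, y to its left, z up, the work surface at z = 0. Lengths are in mm, angles in rad, forces in N, time in s.
With the tool pointing down it reaches from about 300 to 775 mm from the base axis. Payload 14.6 kg.
Tool frame: the origin (TCP) lies on the front face of the gripper's body, between the roots of the fingers; the fingertips stand 97 mm ahead of it and the grasp point (between the pads) lies 78 mm ahead of it; z points along the fingers, y is the line along which they close (so a half turn about z gives the same grasp; the last joint's range is limited). The gripper opens to 94 mm and grips with 3 to 60 N. Pads are 16 mm wide; open, the fingers measure 119 mm over their backs; the gripper's body (75 mm by 177 mm) begins 78 mm behind the grasp point.
Start: joints at [1.151, 0.3, 1.521, -0, 1.321, -0.067], TCP at [190.037, 516.116, 302.646] pointing down, gripper open.
Joint ranges: [-3.03, 3.03], [-0.79, 2.21], [0.23, 2.52], [-1.04, 4.18], [0, 3.07], [-2.55, 2.55]. Speed limits (rad/s): [2.22, 2.22, 2.57, 3.14, 3.14, 3.14].

## Interface

Orientations are given as [roll, pitch, yaw] about the fixed x, y, z axes, in that order (R = Rz(yaw) Ry(pitch) Rx(roll)).
In Python, from cell import * gives the robot as it stands.
- The arm moves only by the tool carry_out, never from a script. Its arguments are lists of equal length, an entry for each row: "slide": the shift along the world's x, y, z scaled (see below), a list of three; "dr": the turn, a rotation vector about the world's x, y, z scaled (see below), a list of three; "gripper": the opening in per cent of the stroke, from 0 (shut) to 100 (fully open). A call has 1 to 10 rows; each row is the pose to reach, as a shift and turn from the pose commanded when the call began, turning the shorter way round; what a row does not reach only later rows make up. The controller multiplies each number of a shift by 0.25 m and each number of a turn by 360 degrees. A row lasts 1/12 s, in which the tool goes at most 41.7 mm and 7.16 degrees, less where a joint would pass 70% of its speed; a pose out of reach is approached as far as the arm can. A call with a number of a shift or a turn outside -1 to 1 is refused whole. A call with a gripper value outside its range is refused whole. The fingers move at their own pace and stop on an object; "newtons" is the grip in N (left out, the last holds). Time passes only in rows, so rows that repeat a pose let the fingers close. It gives the time, the measured TCP pose, the force, the opening and the grip force at its end, in the units of the state.
- read_state(): the state, without advancing time (a new reading comes with each control period).
- camera(name): name is "side" or "top" or "wrist"; returns the picture (384x512x3 uint8, red, green, blue); there is no depth.
- camera_model(name): a dict with "vfov" (degrees; the focal length in pixels is half the picture's height over the tangent of half this angle, whatever the lens; pixels are square), "cx", "cy" (the principal point, pixels), "k1" (the pictures are not rectified: a ray, as slopes to the right and down, at radius r is drawn at 1 + k1 r^2 times it, then the intrinsics apply), "R" (3x3) and "t" (3): a world point X has camera coordinates R X + t. Camera axes: x right, y down, z forward; pixel columns grow to the right and rows downward; lengths in mm; the calibration is good to about 2 mm. A picture is of the moment at which its call begins: read the wrist's pose just before it. camera_model takes no time and is no camera call; for the wrist camera it gives the pose at the moment of the call.
- sign_off(): hands the job in; it is judged then, once.
The state is a dict: "clock": time; "joints": joint angles; "qd": joint speeds; "effort": joint torques, N m; "eef_pos": TCP position; "eef_rot": TCP orientation; "wrist_force": force on the tool from outside, world axes, zero at the start; "moment": the same for the moment, N m; "finger_gap": finger opening in mm; "finger_force": force on a finger pad.
Only numpy, scipy, OpenCV 4.12 (cv2) and the standard library are available. Lean on these libraries where they do the work, as an engineer would, in place of code of your own. Each camera call takes 0.05 s, during which the arm holds its last target. There are 200 camera calls.

## Working session

There is one attempt and no reset: what is moved stays moved. The work goes in short steps, Python scripts to look and compute and a tool call to move; the robot and the scene stay as the last step left them, time stands still between calls to the robot, and variables do not carry over. Pictures are saved under pics/ and viewed, at most 10 in all, crops included, and the job is handed in when it is done.

Besides the shell and the picture viewer there is one more tool, called after "Request:" by a JSON object that holds its "fn" and its "kwargs", one argument or row to a line. carry_out: Moves the arm, as the interface text tells. Its arguments: {"type":"object","properties":{"slide":{"type":"array","items":{"type":"array","items":{"type":"number","minimum":-1,"maximum":1}}},"dr":{"type":"array","items":{"type":"array","items":{"type":"number","minimum":-1,"maximum":1}}},"gripper":{"type":"array","items":{"type":"number"}},"newtons":{"type":"number"}},"required":["slide","dr","gripper"]}

```bash
mkdir -p pics
python3 - <<'E'
from cell import *
import cv2
for n in ("top","side"):
    im=camera(n); cv2.imwrite(f"pics/{n}0.png",cv2.resize(im[:,:,::-1],(768,576),interpolation=cv2.INTER_CUBIC)); cv2.imwrite(f"pics/{n}0raw.png",im[:,:,::-1])
    print(n,camera_model(n))
print(read_state())
E
```

```text
top {'vfov': 44.15229674335048, 'cx': 254.46898480738847, 'cy': 192.67884989332052, 'k1': -0.1671386776763551, 'R': array([[-8.77795457e-03, -9.99961352e-01,  4.91920883e-04],
       [-9.88444176e-01,  8.60240272e-03, -1.51341039e-01],
       [ 1.51330959e-01, -1.81470110e-03, -9.88481486e-01]]), 't': array([   6.07462741,  601.29898462, 1372.11928345])}
side {'vfov': 56.51120465230079, 'cx': 258.8526279787741, 'cy': 191.31934081627685, 'k1': -0.08277999688470519, 'R': array([[ 0.96406549, -0.26476544,  0.02183993],
       [-0.15165755, -0.61598148, -0.77302445],
       [ 0.21812316,  0.74193401, -0.63400017]]), 't': array([-589.97586885,  168.15725101, 1058.55925414])}
{'clock': 0.1, 'joints': array([ 1.15137868e+00,  3.00409251e-01,  1.52149417e+00,  6.35899180e-06,
        1.32068916e+00, -6.66300117e-02]), 'qd': array([-0.00085164, -0.00244451, -0.00335524,  0.0009824 , -0.00096847,
        0.00060059]), 'effort': array([ 1.18039265e-03, -5.32644689e+01, -3.53288949e+01,  7.10073486e-02,
        2.34126515e-02,  6.34156237e-06]), 'eef_pos': array([189.99926377, 516.00589831, 302.15696833]), 'eef_rot': array([-3.14059535e+00, -7.27221579e-05,  2.78880340e+00]), 'wrist_force': array([-0.42473472, -0.26761858, -0.70675044]), 'moment': array([ 0.02846783, -0.00880045, -0.01491294]), 'finger_force': 0.0, 'finger_gap': 93.55840874467287}
```

View pics/top0.png

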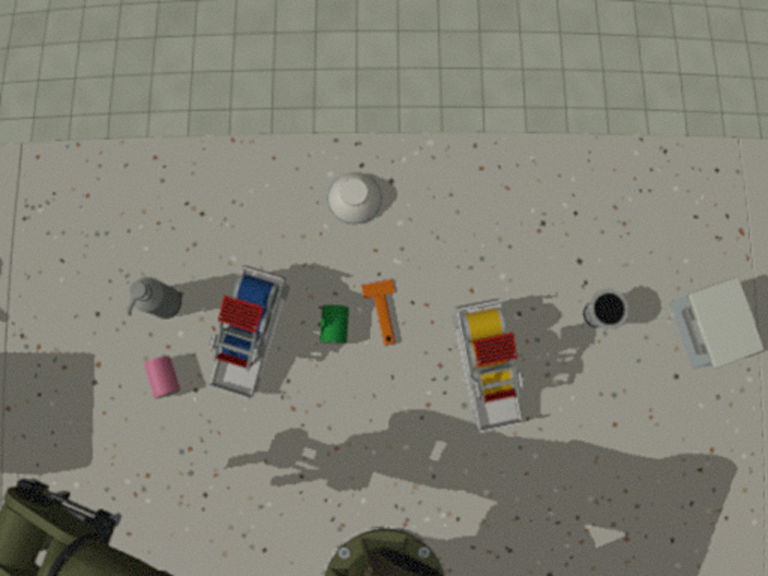

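View pics/side0.png

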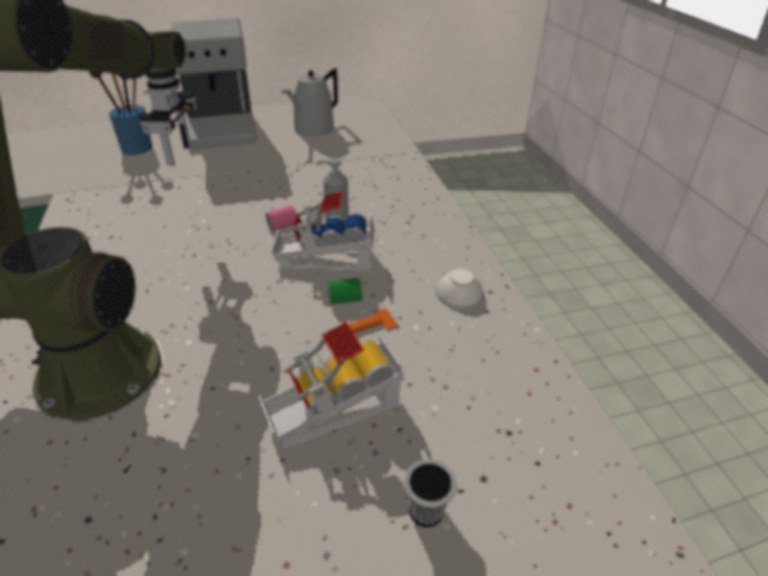

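Top view: two red pads can be confused, blue rack's at (242,313) and yellow rack's at (495,349). The other tins are a green one at (334,324) and a pink one at (162,376). The pad in the rack with the blue labels, at (242,313), is the one I want, so I'll check it in a close crop.

Run:
```python
import cv2
a=cv2.imread("pics/top0raw.png")[170:275,130:200]
cv2.imwrite("pics/crop0.png",cv2.resize(a,None,fx=5.7,fy=5.7,interpolation=cv2.INTER_CUBIC))
```

```text
(no output)
```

View pics/crop0.png

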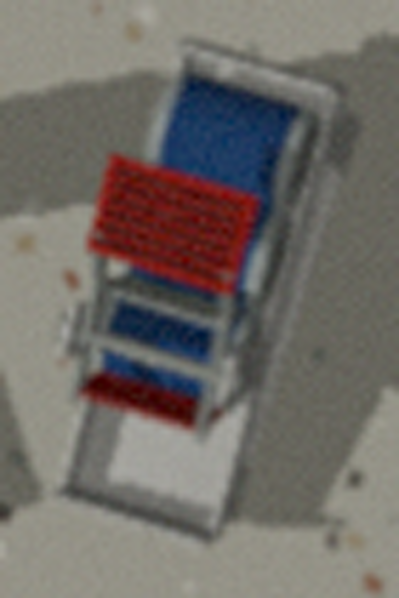

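The crop shows the red pad above blue tins. Its corners are at (111,155), (260,197), (237,293) and (90,248), and the gate is near (140,408).

```bash
cat > h.py <<'E'
import numpy as np,cv2
from cell import *
def ray(m,px,z):
    f=192/np.tan(np.radians(m["vfov"]/2))
    K=np.array([[f,0,m["cx"]],[0,f,m["cy"]],[0,0,1]])
    u=cv2.undistortPoints(np.array([[px]],float),K,np.array([m["k1"],0,0,0.]))[0,0]
    R=np.array(m["R"]);C=-R.T@m["t"];d=R.T@np.array([u[0],u[1],1])
    return C+d*(z-C[2])/d[2]
E
python3 - <<'E'
from h import *
m=camera_model("top")
P=[ray(m,(130+(x+.5)/5.7-.5,170+(y+.5)/5.7-.5),z) for x,y,z in [(111,155,177.7),(260,197,177.7),(237,293,164.3),(90,248,164.3)]]
for p in P: print(p.round(1))
c=np.mean(P,0); print("pad",c)
print("size",[np.linalg.norm(P[i]-P[(i+1)%4]).round(1) for i in range(4)])
v=(P[0]-P[1])+(P[3]-P[2]);w=(P[0]-P[3])+(P[1]-P[2])
print("yaw", np.arctan2(-v[0],v[1]),np.arctan2(w[1],w[0]))
T=[ray(m,(130+x/5.7-.4,170+y/5.7-.4),z) for x,y,z in [(62,490,30),(212,540,30)]];print("tray front",T,np.mean(T,0))
yaw=np.arctan2(-v[0],v[1])
a=np.array([np.cos(yaw),np.sin(yaw)]);o=c[:2]-21*a;print("origin",o,"front exp",o-128*a,"half",o+32*a,"down",o+38*a, "r",np.hypot(*(o+38*a)))
S=camera_model("side");import numpy as np
E
```

```text
[572.3 289.2 177.7]
[551.5 216.6 177.7]
[506.9 229.3 164.3]
[529.  301.4 164.3]
pad [539.92525196 259.13047108 171.        ]
size [np.float64(75.5), np.float64(48.3), np.float64(75.4), np.float64(46.9)]
yaw -0.2884925110370354 -0.27705928034392163
tray front [array([415.47689173, 345.145128  ,  30.        ]), array([389.39479979, 264.68999127,  30.        ])] [402.43584576 304.91755964  30.        ]
origin [519.79310097 265.10512561] front exp [397.08284736 301.52206752] half [550.47066438 256.00089013] down [556.22270751 254.29384598] r 611.5955039547003
```

Request:
{"fn": "carry_out", "kwargs": {
  "slide": [
    [0.4,-0.3,0.15],
    [0.8,-0.6,0.15],
    [0.8,-0.6,0.15],
    [0.8,-0.6,0.15],
    [0.8,-0.6,0.15],
    [0.8,-0.6,0.15],
    [0.8,-0.6,0.15],
    [0.8,-0.6,0.15]
  ],
  "dr": [
    [0,0,0.011],
    [0,0,0.011],
    [0,0,0.011],
    [0,0,0.011],
    [0,0,0.011],
    [0,0,0.011],
    [0,0,0.011],
    [0,0,0.011]
  ],
  "gripper": [0,0,0,0,0,0,0,0],
  "newtons": 10
}}

```text
clock: 0.77
eef_pos: [391.5, 364.8, 340.0]
eef_rot: [-3.141, -0.0, 2.854]
wrist_force: [0.3, -0.2, -0.1]
finger_gap: 44.0
finger_force: 0.0
```

Request:
{"fn": "carry_out", "kwargs": {
  "slide": [
    [0.64,-0.436,0],
    [0.64,-0.436,0],
    [0.64,-0.436,0],
    [0.64,-0.436,0],
    [0.64,-0.436,0],
    [0.64,-0.436,0],
    [0.64,-0.436,0],
    [0.64,-0.436,0]
  ],
  "dr": [
    [0,0,0],
    [0,0,0],
    [0,0,0],
    [0,0,0],
    [0,0,0],
    [0,0,0],
    [0,0,0],
    [0,0,0]
  ],
  "gripper": [0,0,0,0,0,0,0,0]
}}

```text
clock: 1.43
eef_pos: [549.1, 258.4, 339.8]
eef_rot: [-3.141, -0.001, 2.859]
wrist_force: [-0.3, 0.2, -0.1]
finger_gap: 0.6
finger_force: 0.0
```

Run:
```python
from h import *
m=camera_model("wrist");im=camera("wrist");print(m,read_state()["eef_pos"],read_state()["finger_gap"])
cv2.imwrite("pics/w1.png",cv2.resize(im[:,:,::-1],(768,576),interpolation=cv2.INTER_CUBIC))
```

```text
{'vfov': 59.00113249069565, 'cx': 257.9274102988033, 'cy': 189.99835579280372, 'k1': -0.05226599051145854, 'R': array([[ 2.79343661e-01,  9.60191169e-01,  1.93500306e-04],
       [ 9.33763717e-01, -2.71702196e-01,  2.32944710e-01],
       [ 2.23724028e-01, -6.48909446e-02, -9.72489961e-01]]), 't': array([-402.31207105, -473.63767359,  319.66457739])} [548.93367058 258.50950541 340.04219359] 0.5924628674315359
```

View pics/w1.png

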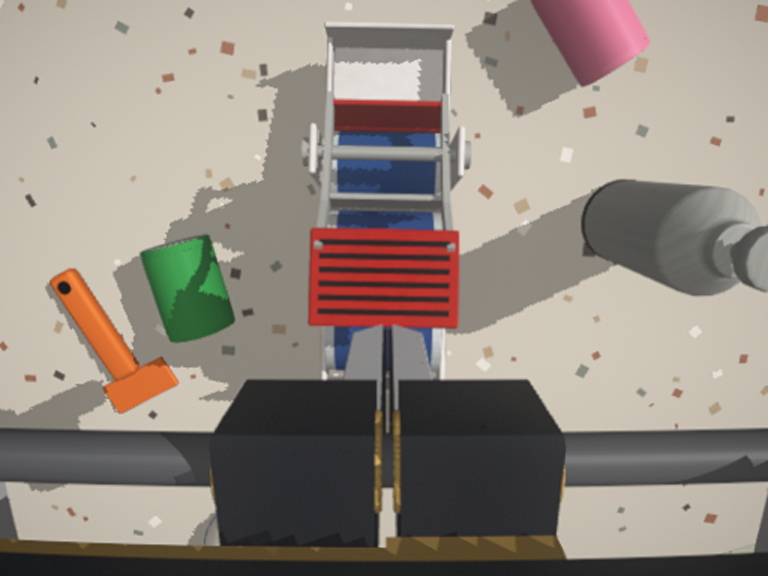

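The wrist view shows the pad above blue tins. Its front corners are at (311,229) and (459,231), the back ones at (457,327) and (309,326), and it lines up with the fingers at about x=388.

Run:
```python
from h import *
m=camera_model("wrist")
P=[ray(m,((x+.5)/1.5-.5,(y+.5)/1.5-.5),z) for x,y,z in [(311,229,164.3),(459,231,164.3),(457,327,177.7),(309,326,177.7)]]
c=np.mean(P,0);print(c);print([np.linalg.norm(P[i]-P[(i+1)%4]).round(1) for i in range(4)])
v=(P[1]-P[0])+(P[2]-P[3]);y=np.arctan2(-v[0],v[1]);a=np.array([np.cos(y),np.sin(y)]);print(y,c[:2]+12*a)
print(ray(m,(388/1.5,64/1.5),30)) if 0 else None
print(ray(m,(388.5/1.5,28/1.5),34), c[:2]-(128+21)*a)
```

```text
[536.66427492 261.32284593 171.        ]
[np.float64(75.1), np.float64(48.6), np.float64(74.5), np.float64(49.1)]
-0.29299642668571924 [548.1528678 257.856979 ]
[393.15671456 305.87231772  34.        ] [394.01424665 304.35736038]
```

Request:
{"fn": "carry_out", "kwargs": {
  "slide": [
    [0,0,-0.12],
    [0,0,-0.24],
    [0,0,-0.27],
    [0,0,-0.3],
    [0,0,-0.33],
    [0,0,-0.36],
    [0,0,-0.38],
    [0,0,-0.38]
  ],
  "dr": [
    [0,0,0],
    [0,0,0],
    [0,0,0],
    [0,0,0],
    [0,0,0],
    [0,0,0],
    [0,0,0],
    [0,0,0]
  ],
  "gripper": [0,0,0,0,0,0,0,0]
}}

```text
clock: 2.15
eef_pos: [550.4, 257.3, 245.6]
eef_rot: [3.14, 0.002, 2.858]
wrist_force: [0.4, 0.0, 2.2]
finger_gap: 0.6
finger_force: 1.3
```

Request:
{"fn": "carry_out", "kwargs": {
  "slide": [
    [0,0,-0.02],
    [0,0,-0.035],
    [0,0,-0.045],
    [0,0,-0.045],
    [0,0,-0.045]
  ],
  "dr": [
    [0,0,0],
    [0,0,0],
    [0,0,0],
    [0,0,0],
    [0,0,0]
  ],
  "gripper": [0,0,0,0,0]
}}

```text
clock: 2.57
eef_pos: [550.8, 257.2, 235.2]
eef_rot: [3.14, 0.003, 2.858]
wrist_force: [3.2, -0.6, 6.6]
finger_gap: 0.7
finger_force: 3.4
```

Request:
{"fn": "carry_out", "kwargs": {
  "slide": [
    [0,0,-0.01],
    [0,0,-0.014],
    [0,0,-0.014],
    [0,0,-0.014]
  ],
  "dr": [
    [0,0,0],
    [0,0,0],
    [0,0,0],
    [0,0,0]
  ],
  "gripper": [0,0,0,0]
}}

```text
clock: 2.9
eef_pos: [551.0, 257.1, 232.4]
eef_rot: [3.139, 0.004, 2.858]
wrist_force: [4.0, -2.1, 8.4]
finger_gap: 0.6
finger_force: 5.1
```

Run:
```python
from h import *
im=camera("wrist");print(read_state()["eef_pos"],read_state()["wrist_force"])
cv2.imwrite("pics/w2.png",cv2.resize(im[:,:,::-1],(768,576),interpolation=cv2.INTER_CUBIC))
```

```text
[550.98834807 257.13540181 232.39694926] [ 4.86708741 -1.67552107  9.81339538]
```

View pics/w2.png

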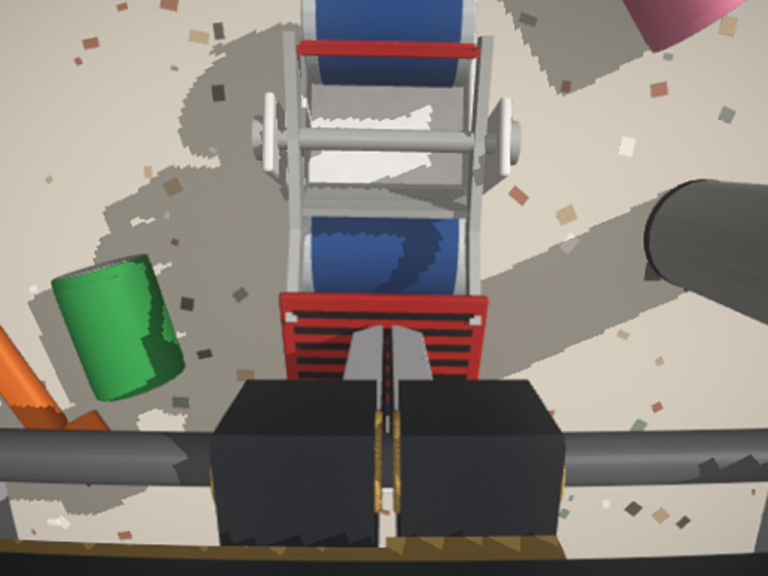

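The front tin at (390,40) has rolled past the gate, and the next one at (385,255) is held. I'll press slightly further to be sure it is at the stop, then release.

Request:
{"fn": "carry_out", "kwargs": {
  "slide": [
    [0,0,-0.008],
    [0,0,-0.016],
    [0,0,-0.016],
    [0,0,-0.016]
  ],
  "dr": [
    [0,0,0],
    [0,0,0],
    [0,0,0],
    [0,0,0]
  ],
  "gripper": [0,0,0,0]
}}

```text
clock: 3.28
eef_pos: [551.2, 257.2, 231.1]
eef_rot: [3.138, 0.006, 2.858]
wrist_force: [-3.3, -6.0, 31.7]
finger_gap: 0.4
finger_force: 14.9
```

At the stop: the force jumped to 32 N. Now I'll release.

Request:
{"fn": "carry_out", "kwargs": {
  "slide": [
    [0,0,0.03],
    [0,0,0.06],
    [0,0,0.1],
    [0,0,0.14],
    [0,0,0.18],
    [0,0,0.22],
    [0,0,0.3],
    [0,0,0.4],
    [0,0,0.45],
    [0,0,0.45]
  ],
  "dr": [
    [0,0,0],
    [0,0,0],
    [0,0,0],
    [0,0,0],
    [0,0,0],
    [0,0,0],
    [0,0,0],
    [0,0,0],
    [0,0,0],
    [0,0,0]
  ],
  "gripper": [0,0,0,0,0,0,0,0,0,0]
}}

```text
clock: 4.12
eef_pos: [550.4, 257.2, 342.4]
eef_rot: [3.139, 0.004, 2.858]
wrist_force: [-0.6, 1.0, 0.2]
finger_gap: 0.3
finger_force: 0.0
```

Request:
{"fn": "carry_out", "kwargs": {
  "slide": [
    [0,0,0],
    [0,0,0],
    [0,0,0],
    [0,0,0],
    [0,0,0],
    [0,0,0],
    [0,0,0],
    [0,0,0],
    [0,0,0],
    [0,0,0]
  ],
  "dr": [
    [0,0,0],
    [0,0,0],
    [0,0,0],
    [0,0,0],
    [0,0,0],
    [0,0,0],
    [0,0,0],
    [0,0,0],
    [0,0,0],
    [0,0,0]
  ],
  "gripper": [0,0,0,0,0,0,0,0,0,0]
}}

```text
clock: 4.95
eef_pos: [550.0, 257.1, 338.9]
eef_rot: [-3.142, -0.0, 2.858]
wrist_force: [0.4, -1.4, -0.4]
finger_gap: 0.5
finger_force: 0.0
```

Run:
```python
from h import *
im=camera("wrist");print(read_state()["eef_pos"],read_state()["wrist_force"])
cv2.imwrite("pics/w3.png",cv2.resize(im[:,:,::-1],(768,576),interpolation=cv2.INTER_CUBIC))
```

```text
[550.03891999 257.10303247 338.92267505] [ 1.31357159 -0.25296692  0.43750451]
```

View pics/w3.png

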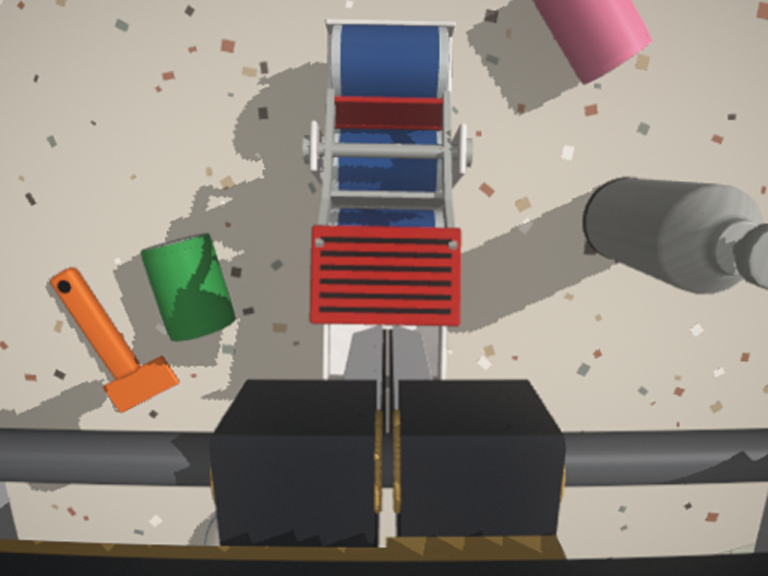

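One tin is in the tray at (390,60) and the gate is shut at (388,113). The next tin is at the gate (385,160), and the pad is fully back up.

```bash
python3 -c "
from cell import *
print(sign_off())"
```

```text
the job is handed in; nothing more can be done
None
```

One blue-labelled tin is out in the tray, the lever is fully back up with the gate shut on the next tin, nothing else was touched, and the job is handed in.

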